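Lock up a relief block in a ratchet frame

ROBOT

A 6-joint arm with a two-finger parallel gripper is mounted at the origin on a cart in front of the work surface, level with it; the furniture and walls round the work are solid. World frame = base frame: x ahead of the robot, y to its left, z up, the work surface at z = 0. Lengths are in m, angles in degrees, forces in N, time in s.
With the tool pointing down it reaches from about 0.375 to 0.925 m from the base axis. Payload 5.7 kg.
Tool frame: the origin (TCP) lies at the very end of the fingers, on their centre line; the grasp point (between the pads) lies 19 mm behind it (r.tcp_to_grasp is the distance from the TCP to the grasp point, in m); z points along the fingers, y is the direction in which the jaws open and shut (so a half turn about z gives the same grasp; the last joint's range is limited). The gripper opens to 85 mm and grips with 20 to 120 N. Pads are 22 mm wide; open, the fingers measure 114 mm over their backs; the gripper's body (76 mm by 85 mm) begins 54 mm behind the grasp point. The pads swing forward as they close: fully open they stand 13 mm farther back than shut.
Start: joints at [67.374, 20.558, 86.54, -0, 72.909, -6.595], TCP at [0.166, 0.577, 0.231] pointing down, gripper open.
Joint ranges: [-170.27, 170.27], [-57.76, 135], [12.27, 136.19], [-55.21, 235.2], [11.17, 155.16], [-170.74, 170.74]. Speed limits (degrees/s): [136.94, 136.94, 180, 180, 180, 180].

INTERFACE

Orientations are given as [roll, pitch, yaw] about the fixed x, y, z axes, in that order (R = Rz(yaw) Ry(pitch) Rx(roll)).
In Python, from cell import observe, optics, job_done, r gives the robot as it stands. The module is installed in compiled form; this text tells all that it offers.
- The arm moves only by the tool play_rows, never from a script. Its argument "moves" is a list of rows, each a list of 6 numbers: the shift along the tool's x, y, z normalised to -1 to 1, where 1 is 0.2 m, then the turn, a rotation vector about the tool's x, y, z normalised to -1 to 1, where 1 is 45 degrees. In form: [[dx, dy, dz, ax, ay, az], ...]. A call has 1 to 12 rows; each row is the pose to reach, as a shift and turn from the pose measured when the call began, along the tool's axes at that moment; what a row does not reach only later rows make up. A row lasts 1/8 s, in which the tool goes at most 62.5 mm and 10.7 degrees, less where a joint would pass 70% of its speed; a pose out of reach is approached as far as the arm can. A call with a number of a shift or a turn outside -1 to 1 is refused whole. A call with a gripper value outside its range is refused whole. "claw" is the opening, from -1 (shut) to 1 (fully open), set as the call begins (left out, the last holds). The fingers move at their own pace and stop on an object; the grip force is fixed at half the most. Time passes only in rows, so rows that repeat a pose let the fingers close. It gives the time, the measured TCP pose, the force and the opening at its end, in the units of the state.
- observe(): the state, without advancing time (a new reading comes with each control period).
- optics.grab_frame(name): name is "scene" or "top" or "wrist"; returns the picture (400x640x3 uint8, red, green, blue); there is no depth.
- optics.camera_model(name): a dict with "fovy" (degrees; the focal length in pixels is half the picture's height over the tangent of half this angle, whatever the lens; pixels are square), "cx", "cy" (the principal point, pixels), "view" (4x4, takes a point from world to camera coordinates). Camera axes: x right, y down, z forward; pixel columns grow to the right and rows downward; lengths in m; the calibration is good to about 2 mm. A picture is of the moment at which its call begins: read the wrist's pose just before it. camera_model takes no time and is no camera call; for the wrist camera it gives the pose at the moment of the call.
- job_done(): hands the job in, once; it reports no verdict.
The state is a dict: "time_s": time; "joint_pos": joint angles; "qd": joint speeds; "joint_torque": joint torques, N m; "ee_pos": TCP position; "tcp_rot": TCP orientation; "wrist_force": force on the tool from outside, world axes, zero at the start; "torque": the same for the moment, N m; "finger_gap": finger opening in m.
Only numpy, scipy, OpenCV 4.12 (cv2) and the standard library are available. Lean on these libraries where they do the work, as an engineer would, in place of code of your own. Each camera call takes 0.05 s, during which the arm holds its last target. There are 200 camera calls.

TASK

Lock the relief block up for printing: lay the longer of the two blue-grey H-ended metal furniture blocks flat, without dropping it, inside the iron frame, in the gap between the relief block and the sprung pressure plate, lengthwise across the frame. Then push the ratchet bar in by its wooden hand block until block and furniture are pressed tight against the frame's far rail and the pawl has clicked behind a tooth and keeps them tight when you let go. Leave the other tools on the table where they are.

Things in the scene. Friction and masses are not known exactly. Their poses are not given: they have to be found in the camera images.
- frame_middle (a point): Middle of the fixed, dark iron lock-up frame, at table height (z = 0). Frame axes: +y toward the bar's wooden hand block, -y toward the plain head rail (the far rail), z up. Rails 20 mm high round an opening with the bare table as floor: 100 mm wide (x -50 to +50 mm), head rail's inner face at y = -100 mm, foot rail's at y = +101 mm.
- push_block (a point): Centre of the upright wooden hand block on the ratchet bar's outer end: 34 mm (frame x) by 14 mm (frame y), from 4 to 48 mm above the table, this point 26 mm up. Slides straight along frame y; at y = +216 mm with the bar fully back. Push its outer face (7 mm beyond this point) toward frame -y, or pinch it across its 34 mm and push.
- ratchet_bar (a joint): Bar travel toward frame -y, m: 0 fully back, at most 0.078; starts at 0 to 0.008. Friction 1 to 2 N; from 0.020 on it clicks past a tooth every 0.005 (a few N) and cannot go back past it. With block and furniture pressed together the plate meets them at about 0.062 and its springs are shut at 0.073, where the push turns hard; let go there, the bar returns up to 5 mm onto the last tooth.
- plate_face (a point): Middle of the face of the steel pressure plate (94 mm wide, 10 mm thick, 3 to 21 mm above the table) that presses on the furniture, 12 mm up. It is carried in front of the ratchet bar, at frame y = +62 mm when the bar is fully back and the springs are open.
- pressure_plate (a joint): How far the springs of the pressure plate are closed, m: 0 open to 0.011 fully closed; the spring force runs from 4 N as it begins to 9.5 N at 0.011.
- long_furniture_center (a point): Centre (13 mm up) of the long furniture: blue-grey metal bar with H-shaped ends, 82 mm long (its own y), 50 mm wide (its own x), 26 mm high, 0.22 kg, lying flat and loose on the table in front of the frame. Grasp across its 50 mm; those sides are flat and upright from 8 to 22 mm up.
- relief_block_center (a point): Centre (11.5 mm up) of the relief block: plywood block with a dark carved face, 90 mm (its own x) by 50 mm (its own y) by 23 mm high, 0.16 kg, lying loose inside the frame 1 to 4 mm from the head rail with its 90 mm across the frame, within 2 mm of the frame's middle line.
- short_furniture: Bystander: shorter blue-grey H-ended furniture, 70 x 40 x 30 mm, loose; origin under its middle.
- key_tool: Bystander: steel quoin key with black cross handle, 90 x 70 x 12 mm, loose, lying flat; origin under its middle.
- stick_tool: Bystander: steel composing stick, 190 x 48 x 20 mm (its own y by x), loose, lying flat; origin under its middle.
- pawl_nose (a point): Nose of the brass sprung pawl, which drops behind the bar's teeth. Its bracket stands on the middle of the foot rail, frame y 106 to 125 mm, up to 43 mm high; its thumb tail reaches frame y = 140 mm, 45 mm high. It works by itself; nothing to handle.
- relief_block: Same relief block; origin under its middle.
- long_furniture: Same long furniture; origin under its middle.
There are look-alikes about, which are no part of the job. What is shaped like the long_furniture but pink or yellow is not meant.

How it is judged:
By the outcome, as a careful person would: the job done as asked, in the order asked, and still so for the second after the job is handed in, with the robot touching nothing.
It also fails if it takes over 51 s, if anything falls off the work surface, if the arm or the gripper's body presses on something with over 40 N, if the wrist force passes 120 N, or if a joint passes its speed limit or range.

## Working session

There is one attempt and no reset: what is moved stays moved. The work goes in short steps, Python scripts to look and compute and a tool call to move; the robot and the scene stay as the last step left them, time stands still between calls to the robot, and variables do not carry over. Pictures are saved under pics/ and viewed, about 8 in all and at most 12, crops included, and the job is handed in when it is done.

Besides the shell and the picture viewer there is one more tool, called after "Emit:" as name(argument=value, ...), one argument or row to a line, values as JSON. play_rows: Moves the arm, as the interface text tells. Its arguments: {"type":"object","properties":{"moves":{"type":"array"},"claw":{"type":"number"}},"required":["moves"]}

```bash
mkdir -p pics
cat > h.py <<'E'
import numpy as np, cv2
from cell import observe, optics, job_done, r
def grab(n,f):
    m=optics.camera_model(n); im=optics.grab_frame(n); cv2.imwrite('pics/'+f+'.png',im[:,:,::-1]); return im,m
def ray(m,px,z):
    V=np.array(m['view']); f=200/np.tan(np.radians(m['fovy']/2))
    R=V[:3,:3];c=-R.T@V[:3,3]
    px=np.atleast_2d(px).astype(float)
    d=np.c_[(px[:,0]-m['cx'])/f,(px[:,1]-m['cy'])/f,np.ones(len(px))]@R
    return c+d*((z-c[2])/d[:,2])[:,None]
def proj(m,P):
    V=np.array(m['view']); f=200/np.tan(np.radians(m['fovy']/2))
    q=np.atleast_2d(P)@V[:3,:3].T+V[:3,3]
    return np.c_[f*q[:,0]/q[:,2]+m['cx'],f*q[:,1]/q[:,2]+m['cy']]
E
python3 - <<'E'
from h import *
s=observe();print(s)
for n in('top','scene'):
    im,m=grab(n,n+'0');print(n,m)
E
```

```text
{'time_s': 0.0, 'joint_pos': array([ 6.73739331e+01,  2.05985160e+01,  8.66017268e+01, -5.32363461e-04,
        7.29084685e+01, -6.59545128e+00]), 'qd': array([-0.03367559,  0.04901355,  0.00741757,  0.00477415, -0.05549644,
       -0.03997998]), 'joint_torque': array([-1.13407270e-03, -5.27628458e+01, -2.78609169e+01, -2.25392869e-04,
        1.33417486e-02, -4.19545120e-05]), 'ee_pos': array([0.16543376, 0.57600488, 0.23042936]), 'tcp_rot': array([-1.7989195e+02, -1.1981201e-02,  1.6396953e+02]), 'wrist_force': array([-0.54130461, -0.29586443, -0.65135056]), 'torque': array([-0.04085655, -0.01211854, -0.00637344]), 'finger_gap': 0.08525273096163849}
top {'fovy': 55.717971752717155, 'cx': 320.95891040818196, 'cy': 200.28118414647884, 'view': array([[ 0.0130346 , -0.99982738,  0.01324054, -0.00211429],
       [-0.99880991, -0.01364145, -0.04682598,  0.45036921],
       [ 0.04699851, -0.01261443, -0.99881531,  0.95540102],
       [ 0.        ,  0.        ,  0.        ,  1.        ]])}
scene {'fovy': 42.43614872258355, 'cx': 317.7751160519129, 'cy': 205.76864741101235, 'view': array([[ 0.90366928, -0.42807397,  0.01159811, -0.39976226],
       [-0.29879205, -0.64969252, -0.69901569,  0.18941147],
       [ 0.30676562,  0.62821358, -0.71501227,  1.20979565],
       [ 0.        ,  0.        ,  0.        ,  1.        ]])}
```

View pics/top0.png

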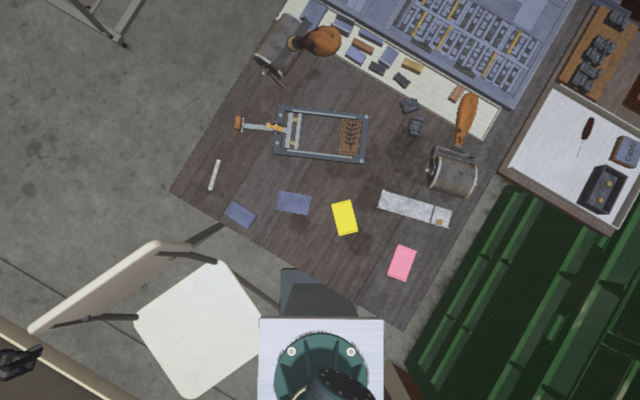

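View pics/scene0.png

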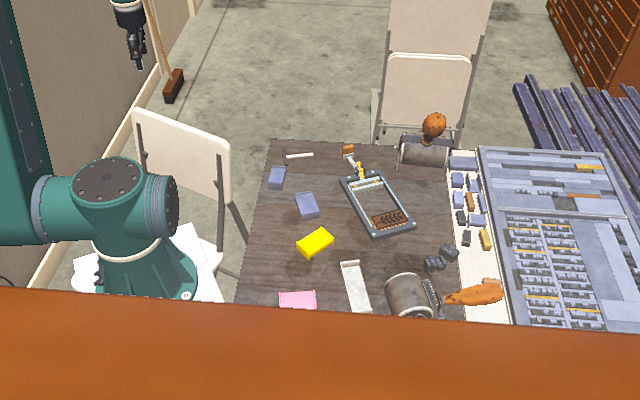

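The top view shows the frame around (322,134), with the hand block at (238,124) and the relief block at (350,136). Blue-grey pieces are at (293,203) and (240,214), and the yellow and pink look-alikes are at (345,217) and (402,263). I'll measure these next.

Run:
```python
from h import *
im=cv2.imread('pics/top0.png'); m=optics.camera_model('top')
c=cv2.resize(im[90:240,180:390],None,fx=3.8,fy=3.8,interpolation=cv2.INTER_CUBIC);cv2.imwrite('pics/c0.png',c)
hsv=cv2.cvtColor(im,cv2.COLOR_BGR2HSV)
print(hsv[203,293],hsv[214,240],hsv[190,270],hsv[124,238],hsv[136,350],hsv[136,281])
mk=((hsv[...,0]>105)&(hsv[...,0]<130)&(hsv[...,1]>60)&(hsv[...,2]>60)).astype(np.uint8)
for ct in cv2.findContours(mk,cv2.RETR_EXTERNAL,cv2.CHAIN_APPROX_NONE)[0]:
    (x,y),wh,a=cv2.minAreaRect(ct)
    if cv2.contourArea(ct)>150 and y>170 and x<400:
        P=ray(m,cv2.boxPoints(((x,y),(wh[0]+1,wh[1]+1),a)),0.024)
        e=P[1]-P[0],P[2]-P[1]
        print((x,y),P.mean(0).round(4),[(np.linalg.norm(v).round(4),np.degrees(np.arctan2(v[1],v[0])).round(1)) for v in e])
```

```text
[115  64 144] [113  64 143] [ 6 14 89] [ 14 128 149] [ 9 67 87] [96 17 77]
(240.2692413330078, 214.3461456298828) [0.4117 0.2058 0.024 ] [(np.float64(0.0391), np.float64(-32.4)), (np.float64(0.0646), np.float64(-122.8))]
(293.3792419433594, 202.4773712158203) [0.4433 0.0733 0.024 ] [(np.float64(0.0493), np.float64(-9.5)), (np.float64(0.0793), np.float64(-99.8))]
```

View pics/c0.png

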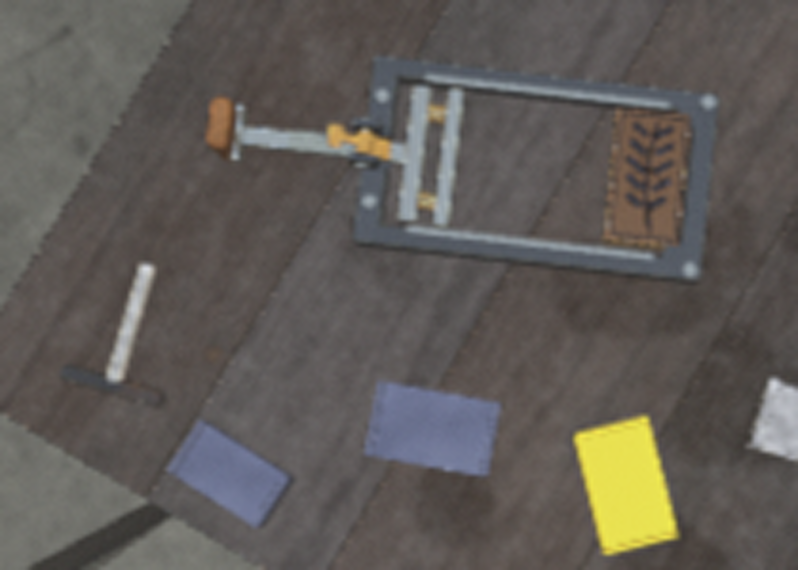

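Run:
```python
from h import *
m=optics.camera_model('top')
C=np.array([[375,57],[716,96],[697,280],[357,242]])/3.8+[180,90]-0.37
P=ray(m,C,0.02); print(P.round(4),P.mean(0))
for i,j in((1,0),(2,3),(3,0),(2,1)):
    v=P[j]-P[i];print(i,j,np.linalg.norm(v).round(4),np.degrees(np.arctan2(v[1],v[0])).round(2))
# hand block, relief block edges
print('hand',ray(m,np.array([[220,126]])/3.8+[180,90]-.37,0.048))
print('relief',ray(m,np.array([[612,110],[692,115],[682,247],[602,240]])/3.8+[180,90]-.37,0.023))
w=optics.camera_model('wrist');V=w['view'];print(w['fovy'],-V[:3,:3].T@V[:3,3],V[:3,:3].round(3))
```

```text
[[ 0.693   0.1161  0.02  ]
 [ 0.6703 -0.1136  0.02  ]
 [ 0.5455 -0.1018  0.02  ]
 [ 0.5676  0.1258  0.02  ]] [0.61910063 0.00663009 0.02      ]
1 0 0.2309 84.36
2 3 0.2287 84.45
3 0 0.1258 -4.43
2 1 0.1254 -5.42
hand [[0.63740535 0.21297248 0.048     ]]
relief [[ 0.65880844 -0.04347581  0.023     ]
 [ 0.65630552 -0.09720931  0.023     ]
 [ 0.5670597  -0.09123333  0.023     ]
 [ 0.57094731 -0.03772635  0.023     ]]
66.21968069010585 [0.08599465 0.59961559 0.37337465] [[ 0.275  0.962 -0.002]
 [ 0.91  -0.259  0.323]
 [ 0.31  -0.09  -0.946]]
```

```bash
cat >> h.py <<'E'
from scipy.spatial.transform import Rotation as Ro
def go(p,yaw,n=None):
    s=observe();R=Ro.from_euler('xyz',s['tcp_rot'],degrees=True)
    T=Ro.from_euler('xyz',[180,0,yaw],degrees=True)
    d=R.inv().apply(np.array(p)-s['ee_pos'])/0.2; a=np.degrees((R.inv()*T).as_rotvec())/45
    print('t',s['time_s'],s['ee_pos'].round(4),s['tcp_rot'].round(2),'F',s['wrist_force'].round(1),'gap',round(s['finger_gap'],4)); print('row',d.round(3),a.round(3))
FM=np.array([.6191,.0062,0]);FY=-5.3
def fr(x,y,z=0):
    c,q=np.cos(np.radians(FY)),np.sin(np.radians(FY)); return FM+[c*x-q*y,q*x+c*y,z]
def tofr(P):
    c,q=np.cos(np.radians(FY)),np.sin(np.radians(FY)); d=np.atleast_2d(P)-FM
    return np.c_[c*d[:,0]+q*d[:,1],-q*d[:,0]+c*d[:,1],d[:,2]]
E
python3 -c "
from h import *
go([.443,.0735,.13],80.4)"
```

```text
t 0.1 [0.1654 0.5761 0.2305] [-1.7990e+02 -1.0000e-02  1.6397e+02] F [-0.4  0.6  0.7] gap 0.0854
row [-2.028 -2.031  0.506] [-2.000e-03  1.000e-03  1.857e+00]
```

Emit:
play_rows(
  moves=[
    [-0.2, -0.2, 0.05, 0, 0, 0],
    [-0.4, -0.4, 0.1, 0, 0, 0],
    [-0.6, -0.6, 0.15, 0, 0, 0],
    [-0.8, -0.8, 0.2, 0, 0, 0],
    [-1, -1, 0.25, 0, 0, 0],
  ],
  claw=0.8,
)

```text
time_s: 0.72
ee_pos: [0.3029, 0.3269, 0.1804]
tcp_rot: [-179.9, -0.0, 164.0]
wrist_force: [1.0, 0.7, 0.5]
finger_gap: 0.0769
```

Emit:
play_rows(
  moves=[
    [-0.2, -0.2, 0.05, 0, 0, 0.15],
    [-0.4, -0.4, 0.1, 0, 0, 0.35],
    [-0.6, -0.6, 0.15, 0, 0, 0.55],
    [-0.8, -0.8, 0.2, 0, 0, 0.75],
    [-1, -1, 0.25, 0, 0, 0.93],
    [-1, -1, 0.25, 0, 0, 0.93],
  ],
)

```text
time_s: 1.48
ee_pos: [0.4419, 0.0763, 0.1302]
tcp_rot: [-179.9, 0.1, 121.8]
wrist_force: [-0.4, 0.8, -0.4]
finger_gap: 0.077
```

```bash
python3 -c "
from h import *
go([.443,.0735,.13],80.4)"
```

```text
t 1.475 [0.4419 0.0763 0.1302] [-1.7993e+02  1.1000e-01  1.2179e+02] F [-0.4  0.8 -0.4] gap 0.077
row [-0.015 -0.003  0.001] [-0.001  0.003  0.92 ]
```

Emit:
play_rows(
  moves=[
    [-0.015, 0, 0, 0, 0, 0.23],
    [-0.015, 0, 0, 0, 0, 0.46],
    [-0.015, 0, 0, 0, 0, 0.69],
    [-0.015, 0, 0, 0, 0, 0.92],
    [-0.015, 0, 0, 0, 0, 0.92],
    [-0.015, 0, 0, 0, 0, 0.92],
  ],
)

```text
time_s: 2.22
ee_pos: [0.443, 0.0743, 0.1303]
tcp_rot: [-180.0, 0.1, 80.7]
wrist_force: [0.6, -0.2, -0.5]
finger_gap: 0.077
```

Run:
```python
from h import *
im,m=grab('wrist','w1')
go([.443,.0735,.13],80.4)
hsv=cv2.cvtColor(im,cv2.COLOR_RGB2HSV)
mk=((hsv[...,0]>105)&(hsv[...,0]<130)&(hsv[...,1]>55)&(hsv[...,2]>60)).astype(np.uint8)
for ct in cv2.findContours(mk,cv2.RETR_EXTERNAL,cv2.CHAIN_APPROX_NONE)[0]:
    if cv2.contourArea(ct)>400:
        b=cv2.boxPoints(cv2.minAreaRect(ct));P=ray(m,b,0.026);e=P[1]-P[0],P[2]-P[1]
        print(b.round(),P.mean(0).round(4),[(np.linalg.norm(v).round(4),np.degrees(np.arctan2(v[1],v[0])).round(1)) for v in e])
```

```text
t 2.275 [0.4432 0.0742 0.1302] [1.800e+02 1.300e-01 8.061e+01] F [0.9 0.6 0.1] gap 0.0769
row [-0.004 -0.     0.001] [0.    0.003 0.005]
[[294. 149.]
 [354. 149.]
 [354. 235.]
 [294. 235.]] [0.4454 0.0766 0.026 ] [(np.float64(0.0484), np.float64(-9.3)), (np.float64(0.0765), np.float64(-97.3))]
[[205.  70.]
 [235. -18.]
 [290.   0.]
 [261.  89.]] [0.4098 0.2031 0.026 ] [(np.float64(0.0621), np.float64(54.9)), (np.float64(0.0392), np.float64(-25.5))]
```

View pics/w1.png

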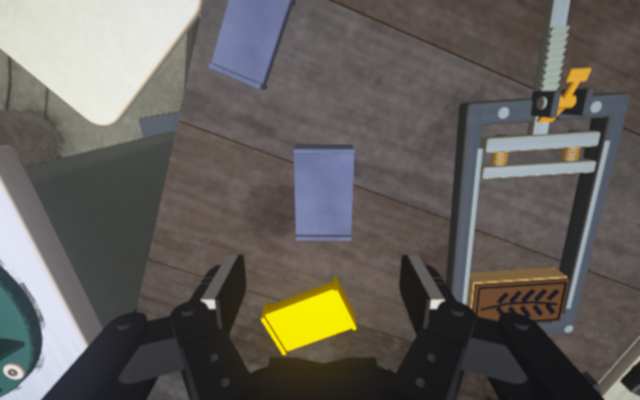

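The wrist view shows the long furniture square between the fingers at (324,193), and the frame to its right. I'll descend on it.

Emit:
play_rows(
  moves=[
    [0, 0.007, 0.2, 0, 0, 0.005],
    [0, 0.007, 0.4, 0, 0, 0.005],
    [0, 0.007, 0.55, 0, 0, 0.005],
    [0, 0.007, 0.61, 0, 0, 0.005],
    [0, 0.007, 0.635, 0, 0, 0.005],
    [0, 0.007, 0.64, 0, 0, 0.005],
  ],
)

```text
time_s: 3.02
ee_pos: [0.4451, 0.0737, 0.0027]
tcp_rot: [179.9, 0.1, 80.4]
wrist_force: [-0.3, -0.7, 0.4]
finger_gap: 0.0767
```

Emit:
play_rows(
  moves=[
    [0, 0, 0, 0, 0, 0],
    [0, 0, 0, 0, 0, 0],
    [0, 0, 0, 0, 0, 0],
    [0, 0, 0, 0, 0, 0],
    [0, 0, 0, 0, 0, 0],
  ],
  claw=-0.3,
)

```text
time_s: 3.65
ee_pos: [0.4456, 0.0738, 0.0038]
tcp_rot: [179.9, 0.1, 80.4]
wrist_force: [-1.3, 0.1, 8.8]
finger_gap: 0.049
```

Emit:
play_rows(
  moves=[
    [0, 0, -0.05, 0, 0, 0],
    [0, 0, -0.12, 0, 0, 0],
    [0, 0, -0.25, 0, 0, 0],
    [0, 0, -0.35, 0, 0, 0],
    [0, 0, -0.4, 0, 0, 0],
    [0, 0, -0.4, 0, 0, 0],
  ],
)

```text
time_s: 4.4
ee_pos: [0.4459, 0.074, 0.0846]
tcp_rot: [179.7, 0.1, 80.4]
wrist_force: [0.6, 0.5, -2.2]
finger_gap: 0.0486
```

Run:
```python
from h import *
im,m=grab('wrist','w2')
go(fr(0,.005,.09),-5.3)
```

```text
t 4.45 [0.4454 0.074  0.084 ] [1.7982e+02 1.0000e-01 8.0430e+01] F [-0.6 -0.  -2.9] gap 0.0486
row [-0.165  0.911 -0.027] [ 5.000e-03 -1.000e-03  1.905e+00]
```

View pics/w2.png

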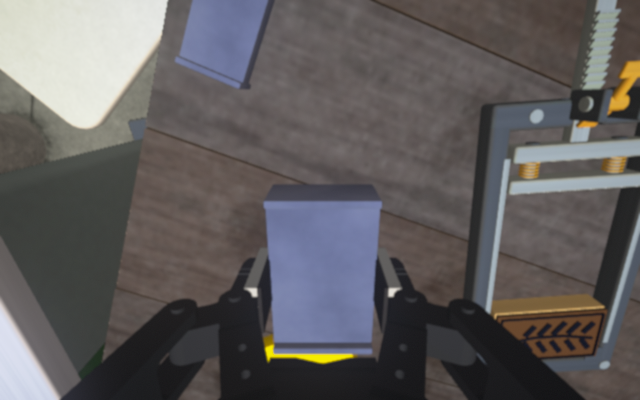

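Emit:
play_rows(
  moves=[
    [0, 0.1, -0.05, 0, 0, 0.1],
    [-0.03, 0.3, -0.05, 0, 0, 0.3],
    [-0.08, 0.5, -0.05, 0, 0, 0.5],
    [-0.12, 0.7, -0.05, 0, 0, 0.7],
    [-0.15, 0.85, -0.05, 0, 0, 0.87],
    [-0.165, 0.91, -0.03, 0.005, 0, 0.95],
    [-0.165, 0.91, -0.03, 0.005, 0, 0.95],
  ],
)

```text
time_s: 5.32
ee_pos: [0.6191, 0.0107, 0.0889]
tcp_rot: [-179.9, 0.1, 37.7]
wrist_force: [-1.0, 0.8, -2.8]
finger_gap: 0.0482
```

Emit:
play_rows(
  moves=[
    [0, 0, 0, 0, 0, 0.15],
    [0, 0, 0, 0, 0, 0.35],
    [0, 0, 0, 0, 0, 0.6],
    [0, 0, 0, 0, 0, 0.8],
    [0, 0, 0, 0, 0, 0.94],
    [0, 0, 0, 0, 0, 0.95],
    [0, 0, 0, 0, 0, 0.95],
  ],
)

```text
time_s: 6.2
ee_pos: [0.6183, 0.011, 0.0885]
tcp_rot: [180.0, 0.2, -4.9]
wrist_force: [0.2, 0.0, -2.4]
finger_gap: 0.0487
```

Run:
```python
from h import *
w2=cv2.imread('pics/w2.png')
im,m=grab('wrist','w3')
go(fr(0,.005,.09),-5.3)
# in-hand position seen in w2 (same in tool frame): rays at TCP+22.5mm in present camera
s=observe(); P=ray(m,[[323,205],[323,345],[267,207],[380,207],[273,345],[371,345]],s['ee_pos'][2]+.0222)
R=Ro.from_euler('xyz',s['tcp_rot'],degrees=True); print(R.inv().apply(P-s['ee_pos']).round(4))
```

```text
t 6.25 [0.6185 0.011  0.0887] [179.99   0.2   -4.94] F [-0.8  0.5 -2.4] gap 0.0486
row [ 0.005 -0.001 -0.007] [0.    0.005 0.008]
[[ 0.0388 -0.0001 -0.0223]
 [-0.035   0.0001 -0.0221]
 [ 0.0379 -0.0235 -0.0223]
 [ 0.038   0.0238 -0.0223]
 [-0.0351 -0.0247 -0.0221]
 [-0.035   0.0239 -0.0221]]
```

View pics/w3.png

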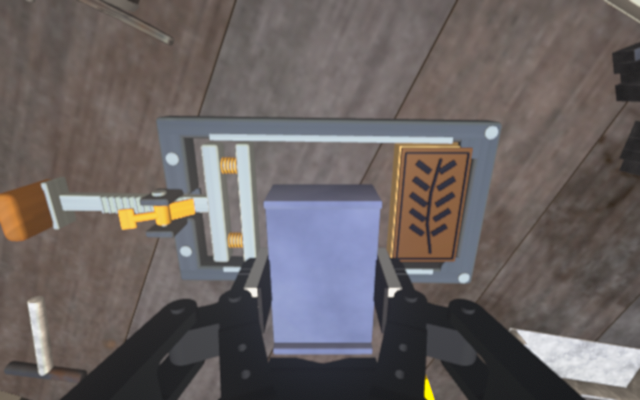

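The furniture is held over the frame. The plate's face is near column 255 and the relief block spans columns 398–469. I'll check the frame pose from this view.

Run:
```python
from h import *
m=optics.camera_model('wrist')
P=ray(m,[[160,117],[501,121],[475,283],[185,280]],.02)
print('corners',P.round(4),tofr(P).round(4))
for i,j in((1,0),(2,3),(2,1),(3,0)):
    v=P[j]-P[i];print(np.linalg.norm(v).round(4),np.degrees(np.arctan2(v[1],v[0])).round(2))
print('relief',tofr(ray(m,[[403,152],[471,149],[461,260],[397,259]],.023)).round(4))
print('plate',tofr(ray(m,[[250,144],[256,259]],.021)).round(4))
print('inner far rail',tofr(ray(m,[[210,140],[450,143]],.02)).round(4))
print('hand',tofr(ray(m,[[20,212]],.048)).round(4))
```

```text
corners [[ 0.6958  0.1133  0.02  ]
 [ 0.6739 -0.1137  0.02  ]
 [ 0.5473 -0.106   0.02  ]
 [ 0.5699  0.1256  0.02  ]] [[ 0.0665  0.1137  0.02  ]
 [ 0.0656 -0.1144  0.02  ]
 [-0.0611 -0.1183  0.02  ]
 [-0.0601  0.1144  0.02  ]]
0.2281 84.49
0.2327 84.44
0.1268 -3.51
0.1265 -5.59
relief [[ 0.0448 -0.0498  0.023 ]
 [ 0.0472 -0.0959  0.023 ]
 [-0.0385 -0.1023  0.023 ]
 [-0.038  -0.0529  0.023 ]]
plate [[ 0.0491  0.0547  0.021 ]
 [-0.04    0.0561  0.021 ]]
inner far rail [[ 0.0515  0.0821  0.02  ]
 [ 0.0507 -0.0823  0.02  ]]
hand [[0.0088 0.1988 0.048 ]]
```

Emit:
play_rows(
  moves=[
    [0.005, 0.01, 0.1, 0, 0.005, 0.012],
    [0.005, 0.01, 0.2, 0, 0.005, 0.012],
    [0.005, 0.01, 0.3, 0, 0.005, 0.012],
    [0.005, 0.01, 0.36, 0, 0.005, 0.012],
    [0.005, 0.01, 0.395, 0, 0.005, 0.012],
    [0.005, 0.01, 0.41, 0, 0.005, 0.012],
    [0.005, 0.01, 0.42, 0, 0.005, 0.012],
  ],
)

```text
time_s: 7.12
ee_pos: [0.6195, 0.0088, 0.005]
tcp_rot: [180.0, -0.1, -5.5]
wrist_force: [-0.6, -0.0, -1.9]
finger_gap: 0.0487
```

Run:
```python
from h import *
im,m=grab('wrist','w4')
go(fr(0,.003,.003),-5.3)
```

```text
t 7.175 [0.6194 0.0088 0.0048] [ 1.7999e+02 -6.0000e-02 -5.4800e+00] F [ 0.  -0.1 -2.2] gap 0.0483
row [-0.    -0.002  0.009] [ 0.    -0.001 -0.004]
```

View pics/w4.png

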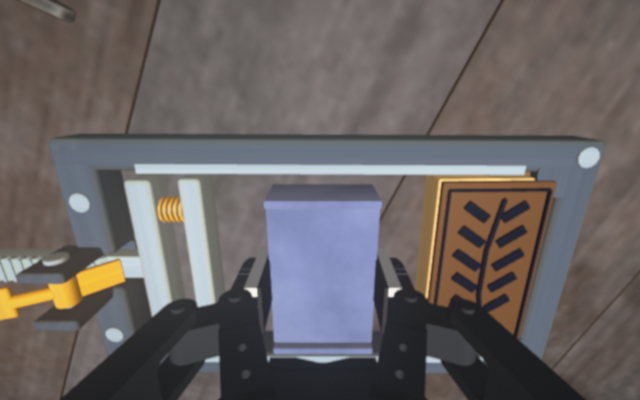

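The furniture is inside the frame, clear of the plate, relief block and rails. It isn't on the table yet because the sensor still shows its weight, so I'll lower gently to contact.

Emit:
play_rows(
  moves=[
    [0, 0, 0.004, 0, 0, 0],
    [0, 0, 0.007, 0, 0, 0],
    [0, 0, 0.008, 0, 0, 0],
  ],
)

```text
time_s: 7.55
ee_pos: [0.6198, 0.0088, 0.0039]
tcp_rot: [180.0, -0.1, -5.5]
wrist_force: [-1.3, 1.0, 4.1]
finger_gap: 0.0483
```

Emit:
play_rows(
  moves=[
    [0, 0, 0, 0, 0, 0],
    [0, 0, 0, 0, 0, 0],
    [0, 0, 0, 0, 0, 0],
  ],
  claw=0.4,
)

```text
time_s: 7.92
ee_pos: [0.6199, 0.0088, 0.0039]
tcp_rot: [180.0, -0.1, -5.5]
wrist_force: [0.3, -0.9, 0.7]
finger_gap: 0.0601
```

Emit:
play_rows(
  moves=[
    [0, 0, -0.08, 0, 0, 0],
    [0, 0, -0.25, 0, 0, 0],
    [0, 0, -0.45, 0, 0, 0],
    [0, 0, -0.65, 0, 0, 0],
    [0, 0, -0.65, 0, 0, 0],
  ],
)

```text
time_s: 8.55
ee_pos: [0.6227, 0.0086, 0.1388]
tcp_rot: [180.0, -0.6, -5.5]
wrist_force: [-0.5, -0.4, -1.1]
finger_gap: 0.0599
```

Run:
```python
from h import *
im,m=grab('wrist','w5')
go(fr(0.0015,.27,.135),-5.3)
```

```text
t 8.6 [0.6211 0.0088 0.1366] [179.99  -0.39  -5.47] F [ 0.5  0.1 -0.2] gap 0.0598
row [-0.005 -1.336  0.007] [ 0.    -0.009 -0.004]
```

View pics/w5.png

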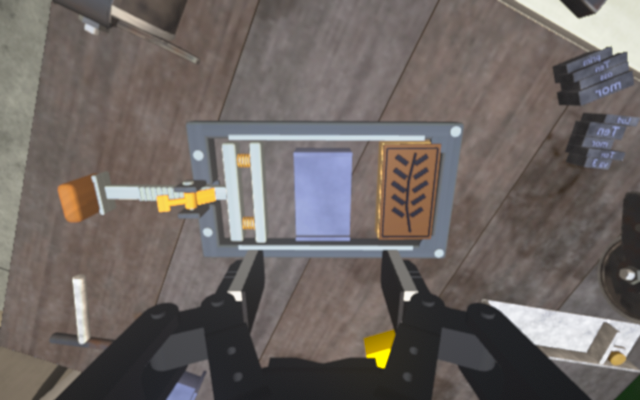

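The furniture lies flat and square between plate and relief block. Next I'll close the fingers and go behind the hand block, whose top is at about (75,200).

Run:
```python
from h import *
m=optics.camera_model('wrist')
print('hand top',tofr(ray(m,[[68,184],[93,178],[100,214],[70,221],[58,187],[75,200]],.048)).round(4))
print('bar',tofr(ray(m,[[110,192],[150,194],[225,193]],.03)).round(4))
print('rail',tofr(ray(m,[[187,123],[464,123],[442,259],[205,258]],.02)).round(4))
```

```text
hand top [[ 0.0189  0.2024  0.048 ]
 [ 0.0237  0.1816  0.048 ]
 [-0.0064  0.1831  0.048 ]
 [-0.0125  0.2089  0.048 ]
 [ 0.0164  0.2109  0.048 ]
 [ 0.0056  0.2003  0.048 ]]
bar [[0.0067 0.1839 0.03  ]
 [0.0049 0.1502 0.03  ]
 [0.0057 0.086  0.03  ]]
rail [[ 0.0631  0.1146  0.02  ]
 [ 0.0628 -0.1142  0.02  ]
 [-0.0638 -0.1113  0.02  ]
 [-0.0624  0.1149  0.02  ]]
```

Emit:
play_rows(
  moves=[
    [0, -0.2, 0, 0, 0, 0],
    [0, -0.45, 0, 0, 0, 0],
    [0, -0.7, 0, 0, 0, 0],
    [0, -0.9, 0, 0, 0, 0],
    [0, -0.9, 0, 0, 0, 0],
  ],
  claw=-1,
)

```text
time_s: 9.22
ee_pos: [0.6373, 0.1907, 0.1352]
tcp_rot: [180.0, -0.3, -5.3]
wrist_force: [0.1, -1.0, 0.0]
finger_gap: -0.0002
```

Run:
```python
from h import *
go(fr(0.0015,.27,.135),-5.3)
im,m=grab('wrist','w6')
```

```text
t 9.225 [0.6373 0.1907 0.1352] [180.    -0.28  -5.28] F [ 0.1 -1.   0. ] gap -0.0002
row [ 0.002 -0.423  0.001] [ 0.    -0.006  0.   ]
```

View pics/w6.png

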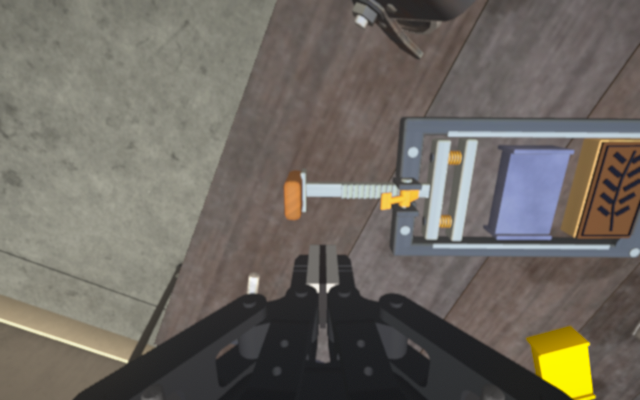

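Run:
```python
from h import *
m=optics.camera_model('wrist')
print('hand top',tofr(ray(m,[[284,181],[286,219],[302,172],[301,218]],.048)).round(4))
t=optics.camera_model('top')
print('key end',tofr(ray(t,np.array([[145,263],[115,380],[65,375],[162,398]])/3.8+[180,90],.008)).round(4))
go(fr(0.003,.262,.135),-5.3)
print('bar side y', tofr(ray(m,[[308,190]],.03)))
```

```text
hand top [[ 0.0205  0.2136  0.048 ]
 [-0.0114  0.2132  0.048 ]
 [ 0.0277  0.1995  0.048 ]
 [-0.0105  0.201   0.048 ]]
key end [[-0.0908  0.2553  0.008 ]
 [-0.1715  0.2659  0.008 ]
 [-0.1717  0.2996  0.008 ]
 [-0.1802  0.2332  0.008 ]]
t 9.275 [0.6371 0.189  0.1352] [179.93  -0.26  -5.33] F [-0.4 -0.8 -0.2] gap 0.0
row [ 0.009 -0.392  0.001] [ 0.001 -0.006 -0.001]
bar side y [[0.00773384 0.19587861 0.03      ]]
```

Emit:
play_rows(
  moves=[
    [0.009, -0.2, 0, 0, -0.006, 0],
    [0.009, -0.39, 0, 0, -0.006, 0],
    [0.009, -0.39, 0.1, 0, -0.006, 0],
    [0.009, -0.39, 0.3, 0, -0.006, 0],
    [0.009, -0.39, 0.5, 0, -0.006, 0],
    [0.009, -0.39, 0.585, 0, -0.006, 0],
    [0.009, -0.39, 0.585, 0, -0.006, 0],
  ],
)

```text
time_s: 10.15
ee_pos: [0.6454, 0.2646, 0.0164]
tcp_rot: [179.8, 0.2, -5.4]
wrist_force: [0.7, 0.6, 0.3]
finger_gap: -0.0
```

Emit:
play_rows(
  moves=[
    [0, 0.03, 0, 0, 0, 0],
    [0, 0.06, 0, 0, 0, 0],
    [0, 0.1, 0, 0, 0, 0],
    [0, 0.14, 0, 0, 0, 0],
    [0, 0.18, 0, 0, 0, 0],
    [0, 0.22, 0, 0, 0, 0],
    [0, 0.25, 0, 0, 0, 0],
    [0, 0.25, 0, 0, 0, 0],
  ],
)

```text
time_s: 11.15
ee_pos: [0.6407, 0.214, 0.0165]
tcp_rot: [179.8, 0.2, -5.4]
wrist_force: [-0.1, 0.5, 0.3]
finger_gap: -0.0003
```

Run:
```python
from h import *
s=observe();print(tofr(s['ee_pos']))
im,m=grab('wrist','w7')
```

```text
[[0.00231934 0.20893437 0.01654755]]
```

View pics/w7.png

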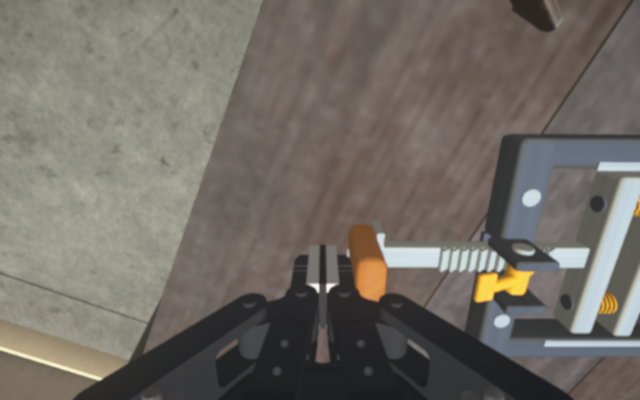

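The shut fingers stand right against the hand block's outer face, at about column 352. I'll push on.

Emit:
play_rows(
  moves=[
    [0, 0.02, 0, 0, 0, 0],
    [0, 0.04, 0, 0, 0, 0],
    [0, 0.06, 0, 0, 0, 0],
    [0, 0.08, 0, 0, 0, 0],
    [0, 0.1, 0, 0, 0, 0],
    [0, 0.12, 0, 0, 0, 0],
    [0, 0.14, 0, 0, 0, 0],
    [0, 0.15, 0, 0, 0, 0],
    [0, 0.15, 0, 0, 0, 0],
  ],
)

```text
time_s: 12.32
ee_pos: [0.6375, 0.1842, 0.0163]
tcp_rot: [179.8, 0.2, -5.4]
wrist_force: [0.2, 4.1, 0.3]
finger_gap: -0.0001
```

Run:
```python
from h import *
s=observe();print(tofr(s['ee_pos']),s['wrist_force'],s['torque'])
im,m=grab('wrist','w8')
im,m=grab('top','t8')
a=cv2.resize(im[100:180,220:380],(640,320),interpolation=2)
w=cv2.imread('pics/w8.png');cv2.imwrite('pics/c8.png',np.vstack([w[150:,:],a[:,:,::-1]]))
```

```text
[[0.00190197 0.17899058 0.01634057]] [0.18059517 4.14488146 0.28179337] [ 0.69168346 -0.08118454  0.0218637 ]
```

View pics/c8.png

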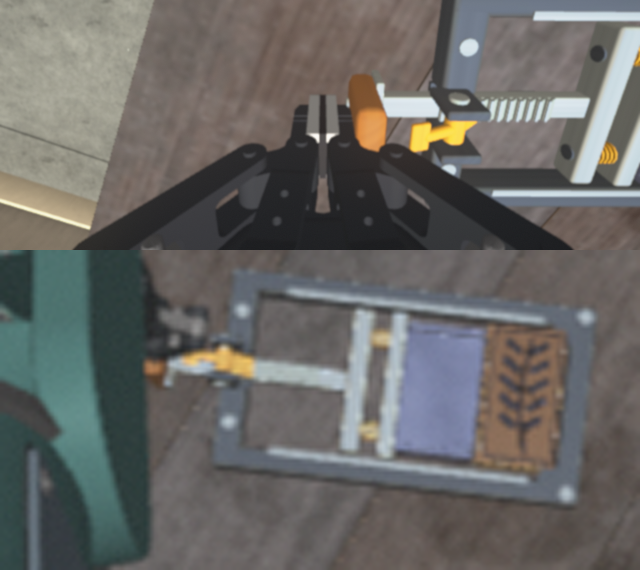

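Furniture and relief block are closed up and the springs are still open. Now small pushes while I watch the force.

Emit:
play_rows(
  moves=[
    [0, 0.01, 0, 0, 0, 0],
    [0, 0.02, 0, 0, 0, 0],
    [0, 0.03, 0, 0, 0, 0],
    [0, 0.03, 0, 0, 0, 0],
  ],
)

```text
time_s: 12.92
ee_pos: [0.637, 0.1789, 0.0164]
tcp_rot: [179.8, 0.2, -5.4]
wrist_force: [1.6, 6.7, -0.4]
finger_gap: 0.0001
```

Emit:
play_rows(
  moves=[
    [0, 0.01, 0, 0, 0, 0],
    [0, 0.02, 0, 0, 0, 0],
    [0, 0.02, 0, 0, 0, 0],
  ],
)

```text
time_s: 13.3
ee_pos: [0.6367, 0.176, 0.0164]
tcp_rot: [179.9, 0.2, -5.4]
wrist_force: [0.5, 8.3, -0.2]
finger_gap: 0.0001
```

Emit:
play_rows(
  moves=[
    [0, 0.005, 0, 0, 0, 0],
    [0, 0.01, 0, 0, 0, 0],
    [0, 0.01, 0, 0, 0, 0],
  ],
)

```text
time_s: 13.68
ee_pos: [0.6367, 0.1754, 0.0165]
tcp_rot: [-179.9, 0.2, -5.4]
wrist_force: [0.3, 9.4, -0.5]
finger_gap: 0.0002
```

Emit:
play_rows(
  moves=[
    [0, 0.01, 0, 0, 0, 0],
    [0, 0.02, 0, 0, 0, 0],
    [0, 0.02, 0, 0, 0, 0],
  ],
)

```text
time_s: 14.05
ee_pos: [0.6365, 0.1731, 0.0165]
tcp_rot: [-179.8, 0.2, -5.5]
wrist_force: [0.8, 10.3, -0.7]
finger_gap: -0.0003
```

Emit:
play_rows(
  moves=[
    [0, 0.01, 0, 0, 0, 0],
    [0, 0.02, 0, 0, 0, 0],
    [0, 0.02, 0, 0, 0, 0],
  ],
)

```text
time_s: 14.42
ee_pos: [0.6363, 0.171, 0.0165]
tcp_rot: [-179.7, 0.2, -5.5]
wrist_force: [0.3, 10.5, -0.7]
finger_gap: -0.0001
```

Emit:
play_rows(
  moves=[
    [0, 0.01, 0, 0, 0, 0],
    [0, 0.025, 0, 0, 0, 0],
    [0, 0.025, 0, 0, 0, 0],
  ],
)

```text
time_s: 14.8
ee_pos: [0.6361, 0.1689, 0.0166]
tcp_rot: [-179.4, 0.1, -5.6]
wrist_force: [0.5, 14.9, -3.3]
finger_gap: -0.0002
```

Emit:
play_rows(
  moves=[
    [0, 0.01, 0, 0, 0, 0],
    [0, 0.02, 0, 0, 0, 0],
    [0, 0.02, 0, 0, 0, 0],
  ],
)

```text
time_s: 15.18
ee_pos: [0.6362, 0.1689, 0.0167]
tcp_rot: [-179.1, 0.1, -5.6]
wrist_force: [0.7, 19.8, -2.2]
finger_gap: -0.0004
```

Emit:
play_rows(
  moves=[
    [0, 0.01, 0, 0, 0, 0],
    [0, 0.025, 0, 0, 0, 0],
    [0, 0.025, 0, 0, 0, 0],
  ],
)

```text
time_s: 15.55
ee_pos: [0.6362, 0.169, 0.0168]
tcp_rot: [-178.7, 0.0, -5.7]
wrist_force: [1.2, 23.6, -2.4]
finger_gap: -0.0
```

Emit:
play_rows(
  moves=[
    [0, -0.01, 0, 0, 0, 0],
    [0, -0.03, 0, 0, 0, 0],
    [0, -0.08, 0, 0, 0, 0],
    [0, -0.15, 0, 0, 0, 0],
    [0, -0.25, 0, 0, 0, 0],
    [0, -0.25, -0.1, 0, 0, 0],
    [0, -0.25, -0.3, 0, 0, 0],
    [0, -0.25, -0.5, 0, 0, 0],
    [0, -0.25, -0.7, 0, 0, 0],
    [0, -0.25, -0.7, 0, 0, 0],
  ],
)

```text
time_s: 16.8
ee_pos: [0.644, 0.2161, 0.1635]
tcp_rot: [-178.5, -0.5, -5.7]
wrist_force: [-0.3, -0.3, 0.4]
finger_gap: -0.0
```

Run:
```python
from h import *
go(fr(0.07,.06,.2),-5.3)
```

```text
t 16.8 [0.644  0.2161 0.1635] [-178.53   -0.48   -5.71] F [-0.3 -0.3  0.4] gap -0.0
row [ 0.33   0.749 -0.199] [-0.033 -0.011 -0.009]
```

Emit:
play_rows(
  moves=[
    [0, 0.2, 0, 0, 0, 0],
    [0, 0.4, 0, 0, 0, 0],
    [0, 0.6, 0, -0.03, 0, 0],
    [-0.05, 0.75, 0, -0.03, -0.01, 0],
    [-0.05, 0.75, 0, -0.03, -0.01, 0],
  ],
)

```text
time_s: 17.42
ee_pos: [0.6178, 0.066, 0.1593]
tcp_rot: [-179.9, 0.1, -5.8]
wrist_force: [0.3, -0.1, 0.4]
finger_gap: -0.0003
```

Run:
```python
from h import *
im,m=grab('wrist','w9')
a=im[60:310,140:540]
cv2.imwrite('pics/c9.png',cv2.resize(a,(800,500),interpolation=2)[:,:,::-1])
```

```text
(no output)
```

View pics/c9.png

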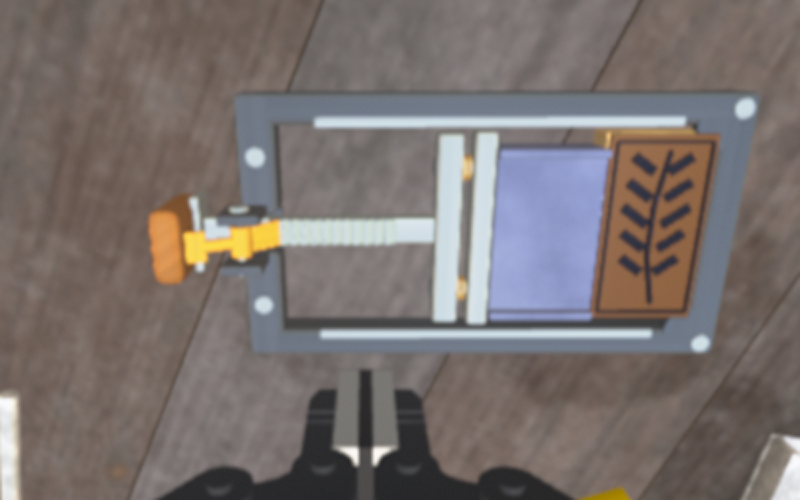

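The last view shows the plate against the furniture, the furniture against the relief block and the block on the head rail. The spring gap at crop columns 464–474 stays well reduced with the hand block free. Handing in.

```bash
python3 -c "
from h import *
s=observe();print(s['time_s'],s['wrist_force'].round(1));print(job_done())"
```

```text
17.475 [0.6 0.3 0.4]
the job is handed in; nothing more can be done
None
```

I laid the long blue-grey furniture flat across the frame, between the relief block and the plate, and lowered it until it touched the table before letting go. I then pushed the hand block with the shut fingers until the push turned hard at about 24 N, which by my estimate is about 73 mm of bar travel. After that I backed off and handed in at 17.5 s.

**Checks after release:**
- The last wrist picture shows plate, furniture and relief block pressed together, with no visible gap at the head rail.
- The springs are still partly closed with nothing touching the bar. By eye the gap fell from about 11 mm to about 4–5 mm, so I judge that the pawl holds.
- The arm is clear and the wrist force is near 0.

**Limits and disagreements:**
- The two cameras disagreed by 2–3 mm on where the frame is. I used values between the two, and the side clearances allowed for it.
- There was no direct reading of the bar or the pawl. I inferred the click from the hard stop and the springs staying closed.
- I did not re-measure the other tools; no contact with them was planned and I saw no sign of any.

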